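Assemble a vacuum filtration unit on the manifold

ROBOT

A 7-joint arm with a two-finger parallel gripper is mounted at the origin on the work surface. World frame = base frame: x ahead of the robot, y to its left, z up, the work surface at z = 0. Lengths are in m, angles in rad, forces in N, time in s.
With the tool pointing down it reaches from about 0.4 to 0.85 m from the base axis. Payload 10.4 kg.
Tool frame: the origin (TCP) lies at the very end of the fingers, on their centre line; the grasp point (between the pads) lies 19 mm behind it; z points along the fingers, y is the line along which they close (so a half turn about z gives the same grasp; the last joint's range is limited). The gripper opens to 87 mm and grips with 3 to 60 N. Pads are 19 mm wide; open, the fingers measure 117 mm over their backs; the gripper's body (75 mm by 190 mm) begins 51 mm behind the grasp point.
Start: joints at [1.278, 0.332, -0.065, 1.46, 0.022, 1.35, -0.088], TCP at [0.167, -0.602, 0.196] pointing down, gripper open.
Joint ranges: [-2.6, 2.6], [-0.5, 2.12], [-1.47, 1.34], [0.16, 2.42], [-1.27, 4.41], [0.06, 2.06], [-2.6, 2.6]. Speed limits (rad/s): [2.22, 2.22, 2.79, 2.79, 3.14, 3.14, 3.14].

INTERFACE

Orientations are given as a unit quaternion [x, y, z, w].
In Python, from bench import r gives the robot as it stands.
- The arm moves only by the shell command python3 -m crank 'ROWS' [FORCE]. ROWS is JSON, a list that holds one entry, the list of rows, each a list of 5 numbers: the shift along the tool's x, y, z in mm, then the turn about the tool's z in degrees, then the opening, from -1 (shut) to 1 (fully open). A call has 1 to 20 rows; each row is the pose to reach, as a shift and turn from the pose commanded when the call began, along the tool's axes at that moment; what a row does not reach only later rows make up. A row lasts 1/10 s, in which the tool goes at most 50 mm and 8.59 degrees, less where a joint would pass 70% of its speed; a pose out of reach is approached as far as the arm can. A call with a gripper value outside its range is refused whole. The fingers move at their own pace and stop on an object; FORCE is the grip in N (left out, the last holds). Time passes only in rows, so rows that repeat a pose let the fingers close. It gives the time, the measured TCP pose, the force, the opening and the grip force at its end, in the units of the state.
- r.read_state(): the state, without advancing time (a new reading comes with each control period).
- r.camera(name): name is "scene" or "top" or "wrist"; returns a dict with "image" (384x512x3 uint8, red, green, blue), "vfov" (degrees; the focal length in pixels is half the picture's height over the tangent of half this angle, whatever the lens; pixels are square), "cx", "cy" (the principal point, pixels), "eye" and "attitude" of the camera in the world. Camera axes: x right, y down, z forward; pixel columns grow to the right and rows downward; lengths in m; the calibration is good to about 2 mm. A picture is of the moment at which its call begins. There is no depth.
- r.close_job(): hands the job in; it is judged then, once.
The state is a dict: "time": time; "joint_positions": joint angles; "joint_vel": joint speeds; "joint_torque": joint torques, N m; "ee_pos": TCP position; "eef_rot": TCP orientation; "ft_force": force on the tool from outside, world axes, zero at the start; "torque": the same for the moment, N m; "width": finger opening in m; "grip_force": force on a finger pad.
Only numpy, scipy, OpenCV 4.12 (cv2) and the standard library are available. Lean on these libraries where they do the work, as an engineer would, in place of code of your own. Each camera call takes 0.05 s, during which the arm holds its last target. There are 200 camera calls.

TASK

Build up the filter unit on the manifold's one open port, one part at a time from the bottom: the steel base with its stem in the port, then the filter support, pale face up, in the base, then the amber funnel over the support, skirt down, and last the blue lid on the funnel. Lower each part into place rather than dropping it, and let go with it fully home and level before you fetch the next. Leave the sample bottle and the spare red stopper standing where they are.

Things in the scene. Friction and masses are not known exactly. Their poses are not given: they have to be found in the camera images.
- manifold: Fixed filtration manifold: a steel tube (diameter 44, length 360) along its own y, on two feet, with a glass flask 145 tall behind it. Origin at bench level under the tube's middle. Three upright ports stand on it 115 mm apart, each with a small valve on its front; two are closed by red stoppers that stand 17 mm above their rims and stay there, the third is open.
- port_mouth (a point): The open port: a short upright steel tube without a stopper, outer diameter 41, bore 33, 35 deep. This point is the centre of its mouth at rim level, about 112 mm above the bench; z up.
- base_c (a point): Filter base, 54 mm tall: steel cup head (outer diameter 47, 26 tall) on a black tapered stem (28 tall, diameter 18 at the foot, 29 at the head), standing on the stem. Point on its axis 27 mm above its foot; z up. Home: stem in the port, head's underside on the port's rim (point 1 mm below port_mouth). The head's top is open (bore 41, 14 deep).
- frit_c (a point): Filter support, 12 mm tall: steel disc with a pale sintered top face; flange of diameter 50, 5 thick, above a tapered spigot (7 tall, diameter 26 at the foot, 38 at the flange). Lies spigot down. Point on its axis 6 mm above its foot; z up. Home: spigot in the base's cup, flange on the base's rim (point 26 mm above base_c).
- funnel_c (a point): Funnel, 90 mm tall: amber tube open at both ends, outer diameter 60, bore 54, flared skirt at the foot (10 tall, outside 67 and inside 61 at the bottom, inside 55 at its top). Stands on the skirt. Point on its axis 45 mm above its foot; z up. Home: skirt round the support's flange, inner ledge (10 mm above the foot) on its top face (point 41 mm above frit_c).
- lid_c (a point): Lid, 36 mm tall: blue; tapered plug (8 tall, diameter 38 at the foot, 50 at its top) under a disc (diameter 66, 4 thick) with a round knob (diameter 20, 24 tall) on top. Lies knob up. Point on its axis 18 mm above its foot; z up. Home: plug in the funnel's mouth, disc on its rim (point 55 mm above funnel_c).
- bottle_c (a point): Sample bottle standing on the bench, to be left alone: clear bluish, white label, green screw cap, diameter 56, 105 tall. Point on its axis 52 mm above its foot; z up.
- stopper_c (a point): Spare red stopper standing loose on the bench, to be left alone: diameter 36 at the foot, 28 at the top, 30 tall. Point on its axis half-way up; z up.

How it is judged:
On the way, in this order (a step that is already met when the one before it is completed fails the run):
1. the base is seated in the open port and let go (horizontal distance between base_c and port_mouth below 0.006 m and z of base_c in the frame of port_mouth between -0.004 and 0.002 m and angle between base_c's own z axis and vertical below 0.06 rad and contact force between base and the fingers below 0.1 N), for 0.2 s.
2. the filter support is seated in the base and let go, the base still home (horizontal distance between base_c and port_mouth below 0.006 m and z of base_c in the frame of port_mouth between -0.004 and 0.002 m and angle between each of base_c, frit_c's own z axis and vertical below 0.06 rad and horizontal distance between frit_c and base_c below 0.006 m and z of frit_c in the frame of base_c between 0.023 and 0.029 m and contact force between frit and the fingers below 0.1 N), for 0.2 s.
3. the funnel is seated over the filter support and let go, the parts below still home (horizontal distance between base_c and port_mouth below 0.006 m and z of base_c in the frame of port_mouth between -0.004 and 0.002 m and angle between each of base_c, frit_c, funnel_c's own z axis and vertical below 0.06 rad and horizontal distance between frit_c and base_c below 0.006 m and z of frit_c in the frame of base_c between 0.023 and 0.029 m and horizontal distance between funnel_c and frit_c below 0.006 m and z of funnel_c in the frame of frit_c between 0.038 and 0.044 m and contact force between funnel and the fingers below 0.1 N), for 0.2 s.
4. the lid is seated on the funnel and let go, all below still home (horizontal distance between base_c and port_mouth below 0.006 m and z of base_c in the frame of port_mouth between -0.004 and 0.002 m and angle between each of base_c, frit_c, funnel_c, lid_c's own z axis and vertical below 0.06 rad and horizontal distance between frit_c and base_c below 0.006 m and z of frit_c in the frame of base_c between 0.023 and 0.029 m and horizontal distance between funnel_c and frit_c below 0.006 m and z of funnel_c in the frame of frit_c between 0.038 and 0.044 m and horizontal distance between lid_c and funnel_c below 0.006 m and z of lid_c in the frame of funnel_c between 0.052 and 0.058 m and contact force between lid and the fingers below 0.1 N), for 0.2 s.
At the end, for the whole second after the job is handed in: Base in the open port, support in base, funnel over support, lid on funnel: each centred on the one below within 6 mm, at seated height within 3 mm, upright within 0.06 rad, released and at rest; sample bottle and spare stopper standing within 30 mm of their places (horizontal distance between base_c and port_mouth below 0.006 m and z of base_c in the frame of port_mouth between -0.004 and 0.002 m and angle between each of base_c, frit_c, funnel_c, lid_c's own z axis and vertical below 0.06 rad and horizontal distance between frit_c and base_c below 0.006 m and z of frit_c in the frame of base_c between 0.023 and 0.029 m and horizontal distance between funnel_c and frit_c below 0.006 m and z of funnel_c in the frame of frit_c between 0.038 and 0.044 m and horizontal distance between lid_c and funnel_c below 0.006 m and z of lid_c in the frame of funnel_c between 0.052 and 0.058 m and linear speed of each of base, frit, funnel, lid below 0.02 m/s and distance of each of bottle_c, stopper_c from where it was at the start of the episode below 0.03 m and angle between each of bottle_c, stopper_c's own z axis and vertical below 0.3 rad); the robot touches nothing.
It fails at once if the sample bottle was pushed 30 mm or more from its place or knocked over (distance of bottle_c from where it was at the start of the episode above 0.03 m or angle between bottle_c's own z axis and vertical above 0.3 rad).
It fails at once if the spare stopper was pushed 30 mm or more from its place or knocked over (distance of stopper_c from where it was at the start of the episode above 0.03 m or angle between stopper_c's own z axis and vertical above 0.3 rad).
It fails at once if a part was dropped onto the assembly (falling freely by more than about 25 mm) instead of being lowered ((linear speed of base above 0.7 m/s and contact force between base and the fingers below 0.05 N and horizontal distance between base_c and port_mouth below 0.04 m) or (linear speed of frit above 0.7 m/s and contact force between frit and the fingers below 0.05 N and horizontal distance between frit_c and port_mouth below 0.04 m) or (linear speed of funnel above 0.7 m/s and contact force between funnel and the fingers below 0.05 N and horizontal distance between funnel_c and port_mouth below 0.04 m) or (linear speed of lid above 0.7 m/s and contact force between lid and the fingers below 0.05 N and horizontal distance between lid_c and port_mouth below 0.04 m)).
It also fails if it takes over 120 s, if anything falls off the work surface, if the arm or the gripper's body presses on something with over 40 N, if the wrist force passes 120 N, or if a joint passes its speed limit or range.

## Working session

There is one attempt and no reset: what is moved stays moved. The work goes in short steps, Python scripts to look and compute and a shell command to move; the robot and the scene stay as the last step left them, time stands still between calls to the robot, and variables do not carry over. Pictures are saved under pics/ and viewed, at most 19 in all, crops included, and the job is handed in when it is done.

```bash
ls; mkdir -p pics
python3 - <<'E'
from bench import r
import cv2
s=r.read_state(); print({k:s[k] for k in('time','ee_pos','eef_rot','ft_force','width')})
for n in('scene','top','wrist'):
    c=r.camera(n); cv2.imwrite(f'pics/{n}0.png',c['image'][:,:,::-1]); print(n,c['vfov'],c['cx'],c['cy'],c['eye'],c['attitude'])
E
```

```text
pics
{'time': 0.0, 'ee_pos': array([ 0.16650938, -0.60197273,  0.1954505 ]), 'eef_rot': array([ 9.90909961e-01,  1.34524922e-01, -1.14094707e-04, -6.93703582e-04]), 'ft_force': array([ 0.78921118,  0.4033532 , -0.07432393]), 'width': 0.08704326935999217}
scene 46.51134067787449 260.26416991834685 194.04480630806017 [ 1.00478733 -0.92673566  0.85606834] [ 0.86262812  0.22121397 -0.11167652 -0.44098239]
top 48.65131260338582 254.16362204303954 197.47056614281374 [ 0.36336525 -0.00385001  1.23906536] [ 0.71603844 -0.69512286  0.04076457 -0.04930927]
wrist 60.36789914584773 256.92945039593894 192.1486832556135 [ 0.23369299 -0.58420803  0.38384745] [ 0.78953891 -0.60028615 -0.0778106   0.10114525]
```

View pics/scene0.png

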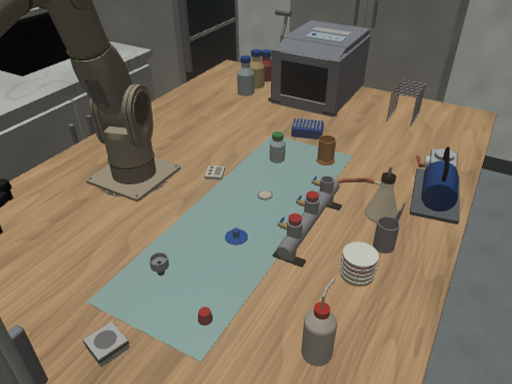

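View pics/top0.png

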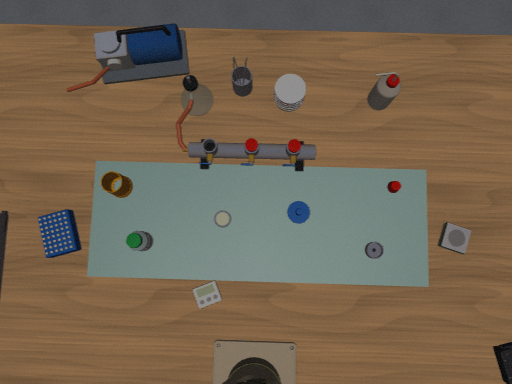

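The scene picture shows all the parts. In the top picture they are at: open port (209,146), base (374,250), support (222,219), funnel rim about (112,182), lid (299,212), bottle cap (134,240), stopper (394,187). Next I'll get coarse positions by casting rays onto known heights.

```bash
cat > h.py <<'E'
from bench import r
import cv2, numpy as np
from scipy.spatial.transform import Rotation as R
def world(c,px,z):
    f=c['image'].shape[0]/2/np.tan(np.radians(c['vfov']/2))
    d=R.from_quat(c['attitude']).apply([(px[0]-c['cx'])/f,(px[1]-c['cy'])/f,1])
    e=np.array(c['eye']); return e+d*(z-e[2])/d[2]
def pix(c,p):
    f=c['image'].shape[0]/2/np.tan(np.radians(c['vfov']/2))
    q=R.from_quat(c['attitude']).inv().apply(np.array(p)-c['eye']); return np.array([c['cx']+f*q[0]/q[2],c['cy']+f*q[1]/q[2]])
def shift(p):   # tool-frame shift (mm) from TCP now to world point p, and yaw of tool x
    s=r.read_state(); t=R.from_quat(s['eef_rot'])
    x=t.apply([1,0,0]); return np.round(t.inv().apply(np.array(p)-s['ee_pos'])*1000,1), round(np.degrees(np.arctan2(x[1],x[0])),2)
def blobs(img,lo,hi,amin=30):   # HSV mask -> (area, centre, bbox, contour)
    m=cv2.inRange(cv2.cvtColor(img,cv2.COLOR_RGB2HSV),np.array(lo),np.array(hi))
    out=[]
    for k in cv2.findContours(m,cv2.RETR_EXTERNAL,cv2.CHAIN_APPROX_NONE)[0]:
        a=cv2.contourArea(k)
        if a>=amin: out.append((a,cv2.minEnclosingCircle(k),cv2.boundingRect(k),k))
    return sorted(out,key=lambda b:-b[0])
def snap(n,name):
    c=r.camera(n); cv2.imwrite(f'pics/{name}.png',c['image'][:,:,::-1]); return c
E
python3 - <<'E'
from h import *
c=r.camera('top')
for n,p,z in [('port',(209,146),.112),('base',(374,250),.054),('frit',(222,219),.012),('fun',(112,182),.09),('lid',(299,212),.012),('bot',(134,240),.105),('stop',(394,187),.03),('p2',(252,146),.129),('p3',(294,146),.129)]:
    w=world(c,p,z); print(n,w.round(4),np.hypot(*w[:2]).round(3),shift(w))
E
```

```text
port [0.6452 0.1391 0.112 ] 0.66 (array([ 658.9, -586.8,   84.2]), np.float64(15.46))
base [ 0.3784 -0.3224  0.054 ] 0.497 (array([ 278.8, -213. ,  142. ]), np.float64(15.46))
frit [0.4549 0.1046 0.012 ] 0.467 (array([ 466.3, -604.2,  184.2]), np.float64(15.46))
fun [0.542  0.4044 0.09  ] 0.676 (array([ 630.2, -870. ,  106.4]), np.float64(15.46))
lid [ 0.4817 -0.1177  0.012 ] 0.496 (array([ 433. , -382.7,  184.1]), np.float64(15.46))
bot [0.385  0.3288 0.105 ] 0.506 (array([ 458.7, -839. ,   91.4]), np.float64(15.46))
stop [ 0.56   -0.3871  0.03  ] 0.681 (array([ 436.6, -102.3,  165.9]), np.float64(15.46))
p2 [0.6441 0.0218 0.129 ] 0.644 (array([ 626.6, -474. ,   67.1]), np.float64(15.46))
p3 [ 0.6472 -0.0905  0.129 ] 0.654 (array([ 599.7, -364.9,   67.1]), np.float64(15.46))
```

```bash
python3 -m crank '[[[45,-35,0,3,1],[95,-70,0,6,1],[140,-105,0,9,1],[185,-142,0,12,1],[235,-180,0,15,1],[279,-213,0,15.5,1],[279,-213,0,15.5,1],[279,-213,0,15.5,1]]]'
python3 - <<'E'
from h import *
c=snap('wrist','w1'); print(r.read_state()['ee_pos'],c['eye'],pix(c,[.3784,-.3224,.054]))
print(R.from_quat(c['attitude']).apply([0,0,1]))
E
```

```text
time: 1.0
ee_pos: [0.3831, -0.3166, 0.1966]
eef_rot: [1.0, 0.005, 0.001, -0.001]
ft_force: [-0.2, 0.2, 0.1]
width: 0.0867
grip_force: 0.0
[ 0.38094426 -0.31967839  0.19645276] [ 0.45245409 -0.31657932  0.38504509] [262.3337159  180.94328928]
[-0.25144023 -0.00113437 -0.96787216]
```

View pics/w1.png

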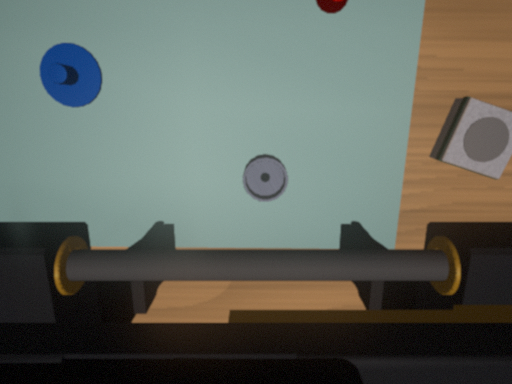

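The wrist view shows the base's rim centred at about (265,177), with the lid at (70,75). I'll measure the base properly.

```bash
cat >> h.py <<'E'
def rim(c,guess,rad,z,mask):   # blob containing/nearest the guess; rim = full-width ellipse at the blob's near-nadir-far end
    m=cv2.morphologyEx(mask.astype(np.uint8)*255,cv2.MORPH_CLOSE,np.ones((5,5)))
    ks=[k for k in cv2.findContours(m,cv2.RETR_EXTERNAL,cv2.CHAIN_APPROX_NONE)[0] if cv2.contourArea(k)>80]
    k=max(ks,key=lambda k:cv2.pointPolygonTest(k,tuple(map(float,guess)),True))
    x,y,w,h=cv2.boundingRect(k); return k,(x,y,x+w,y+h)
def proj_circle(c,p,rad):   # bbox of the projected horizontal circle
    q=np.array([pix(c,np.array(p)+[rad*np.cos(a),rad*np.sin(a),0]) for a in np.linspace(0,6.283,60)]); return np.r_[q.min(0),q.max(0)].round(1)
E
python3 - <<'E'
from h import *
c=r.camera('wrist'); h=cv2.cvtColor(c['image'],cv2.COLOR_RGB2HSV)
print(h[130,230],h[165,265],h[190,265])
g=pix(c,[.3784,-.3224,.054])
k,b=rim(c,(265,177),0,0,h[:,:,1]<35); print(b,cv2.fitEllipse(k))
for u in [((b[0]+b[2])/2,b[3]-22.5)]:
  w=world(c,u,.054); print(u,w,proj_circle(c,w,.0235),proj_circle(c,w-[0,0,.026],.0235),shift([*w[:2],.022]))
E
```

```text
[ 81  37 166] [111  27 130] [113  26 128]
(0, 0, 448, 384) ((239.1264190673828, 225.69503784179688), (246.99644470214844, 473.2509460449219), 61.66343688964844)
(224.0, 361.5) [ 0.15457618 -0.2820764   0.054     ] [204.4 344.8 243.6 377.7] [207.5 330.3 244.4 361.7] (array([-224.7,  -40.3,  174.3]), np.float64(0.12))
```

Run:
```python
from h import *
c=r.camera('wrist'); h=cv2.cvtColor(c['image'],cv2.COLOR_RGB2HSV)
m=(abs(h[:,:,0].astype(int)-81)>10); m[215:]=0
k,b=rim(c,(265,177),0,0,m); print(b,cv2.fitEllipse(k))
u=((b[0]+b[2])/2,b[3]-22.2)
w=world(c,u,.054); print(u,w,proj_circle(c,w,.0235),proj_circle(c,w-[0,0,.026],.0235),shift([*w[:2],.022]))
```

```text
(237, 152, 283, 198) ((259.7909851074219, 174.88470458984375), (44.04853439331055, 44.56313705444336), 172.3831024169922)
(260.0, 175.8) [ 0.37975661 -0.32533245  0.054     ] [237.  152.9 283.  197.9] [238.4 149.5 281.2 191.6] (array([  1.4,   2.2, 174.2]), np.float64(-0.03))
```

```bash
python3 -m crank '[[[1.4,2.2,45,0,1],[1.4,2.2,90,0,1],[1.4,2.2,130,0,1],[1.4,2.2,160,0,1],[1.4,2.2,174,0,1],[1.4,2.2,174,0,1],[1.4,2.2,174,0,1],[1.4,2.2,174,0,-1],[1.4,2.2,174,0,-1],[1.4,2.2,174,0,-1],[1.4,2.2,174,0,-1],[1.4,2.2,174,0,-1],[1.4,2.2,174,0,-1],[1.4,2.2,174,0,-1]]]' 25
```

```text
time: 2.55
ee_pos: [0.3802, -0.3249, 0.0223]
eef_rot: [1.0, -0.0, 0.0, 0.0]
ft_force: [-0.6, 0.3, 0.5]
width: 0.0453
grip_force: 25.0
```

```bash
python3 -m crank '[[[0,0,-40,0,-1],[0,0,-90,0,-1],[0,0,-140,0,-1],[0,-20,-190,0,-1],[10,-60,-220,0,-1],[30,-105,-220,0,-1],[50,-150,-220,0,-1],[70,-195,-220,0,-1],[85,-240,-220,0,-1],[105,-285,-220,0,-1],[120,-330,-220,0,-1],[140,-375,-220,0,-1],[155,-420,-220,0,-1],[170,-450,-220,0,-1],[175,-464,-220,0,-1],[175,-464,-220,0,-1],[175,-464,-220,0,-1],[175,-464,-220,0,-1],[175,-464,-220,0,-1]]]'
python3 - <<'E'
from h import *
c=snap('wrist','w2'); print(r.read_state()['ee_pos'],c['eye'],pix(c,[.6452,.1391,.112]))
E
```

```text
time: 4.45
ee_pos: [0.5555, 0.1376, 0.2423]
eef_rot: [1.0, -0.001, 0.0, 0.0]
ft_force: [0.1, 0.6, -1.9]
width: 0.0453
grip_force: 25.0
[0.55550224 0.1377008  0.24237915] [0.62507549 0.13714383 0.43064963] [254.57444051  83.22042713]
```

View pics/w2.png

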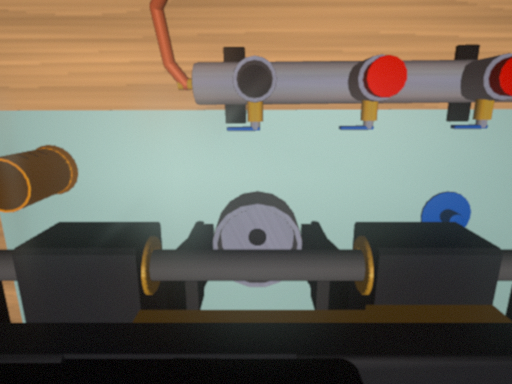

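The wrist view shows the open port at (255,77) with its dark bore, and the held base at about (257,238). Measuring both now.

Run:
```python
from h import *
c=r.camera('wrist'); h=cv2.cvtColor(c['image'],cv2.COLOR_RGB2HSV); v=h[:,:,2]
print(v[77,225:290:2].tolist()); print(v[50:110:2,255].tolist())
s=r.read_state()['ee_pos']
print('held base rim pred',proj_circle(c,[*s[:2],s[2]+.032],.0235), 'hole',pix(c,[*s[:2],s[2]+.018]))
print(v[225:250,257].tolist()); print(v[236,205:310:2].tolist())
```

```text
[143, 144, 145, 140, 140, 148, 102, 73, 66, 64, 62, 61, 64, 63, 61, 63, 63, 62, 64, 64, 70, 65, 67, 78, 127, 146, 143, 144, 144, 146, 145, 144, 145]
[190, 190, 190, 146, 151, 96, 72, 68, 60, 60, 59, 61, 61, 65, 63, 65, 69, 68, 71, 74, 72, 69, 69, 74, 127, 153, 143, 175, 175, 174]
held base rim pred [209.9 202.4 301.7 287.5] hole [255.88882497 236.04959126]
[155, 156, 147, 124, 79, 58, 59, 58, 60, 58, 59, 57, 58, 58, 61, 55, 58, 55, 56, 69, 110, 149, 153, 141, 109]
[65, 63, 64, 61, 94, 146, 148, 110, 129, 155, 152, 153, 150, 154, 153, 150, 149, 152, 154, 151, 151, 146, 73, 58, 59, 61, 57, 59, 58, 58, 78, 154, 154, 156, 156, 151, 152, 154, 154, 154, 152, 150, 151, 149, 117, 115, 156, 152, 85, 48, 53, 51, 50]
```

Run:
```python
from h import *
c=r.camera('wrist'); s=r.read_state()['ee_pos']
p=world(c,(255.0,78.8),.112); b=world(c,(256.8,236.7),s[2]+.018)
print(p,proj_circle(c,p,.0165),b,s, 'move',(p-b)*1000)
t=r.camera('top'); print(pix(t,p))
```

```text
[0.64909507 0.13921948 0.112     ] [237.   59.5 273.   97.5] [0.555109   0.1376964  0.26039599] [0.55549995 0.13814475 0.24239599] move [  93.98607234    1.52307311 -148.39599087]
[209.021588   144.59098049]
```

```bash
python3 -m crank '[[[40,-1.5,0,0,-1],[75,-1.5,0,0,-1],[90,-1.5,10,0,-1],[94,-1.5,40,0,-1],[94,-1.5,75,0,-1],[94,-1.5,95,0,-1],[94,-1.5,100,0,-1],[94,-1.5,100,0,-1],[94,-1.5,107,0,-1],[94,-1.5,114,0,-1],[94,-1.5,121,0,-1],[94,-1.5,128,0,-1],[94,-1.5,132,0,-1],[94,-1.5,135,0,-1],[94,-1.5,135,0,-1]]]'
python3 - <<'E'
from h import *
print(r.read_state())
E
```

```text
time: 6.15
ee_pos: [0.6494, 0.1403, 0.1069]
eef_rot: [1.0, -0.0, -0.0, 0.0]
ft_force: [-0.2, 0.5, -1.7]
width: 0.0454
grip_force: 25.0
{'time': 6.15, 'joint_positions': array([ 0.19973179,  0.56882773, -0.6847119 ,  1.4267414 ,  0.36411828,
        1.27486358, -2.08518752]), 'joint_vel': array([-0.00064635, -0.00626509, -0.00365188, -0.0081228 , -0.00235696,
        0.00850234,  0.00295955]), 'joint_torque': array([-3.78335395e-02, -6.98525691e+01, -1.26783872e+01, -3.66223812e+01,
        5.10464783e-02, -1.88616011e-01, -2.30049365e-02]), 'ee_pos': array([0.64938539, 0.14031337, 0.10691154]), 'eef_rot': array([ 9.99999917e-01, -3.68610584e-04, -1.64819822e-04,  5.82577951e-05]), 'ft_force': array([-0.20928968,  0.53103805, -1.71939237]), 'torque': array([0.03702315, 0.0572803 , 0.00430896]), 'grip_force': 24.999611601233482, 'width': 0.04540422592646587}
```

```bash
python3 -m crank '[[[0,0,1,0,-1],[0,0,1,0,-1],[0,0,1,0,-1]]]'
python3 -m crank '[[[0,0,0.5,0,-1],[0,0,1,0,-1],[0,0,1,0,-1]]]'
```

```text
time: 6.45
ee_pos: [0.6497, 0.1404, 0.1065]
eef_rot: [1.0, -0.0, 0.0, -0.0]
ft_force: [-0.3, -0.8, -1.4]
width: 0.0455
grip_force: 25.0
time: 6.75
ee_pos: [0.6497, 0.1404, 0.1064]
eef_rot: [1.0, -0.0, 0.0, 0.0]
ft_force: [-3.1, -1.2, 6.0]
width: 0.0457
grip_force: 25.0
```

```bash
python3 -m crank '[[[0,0,0,0,-0.2],[0,0,0,0,0.3],[0,0,0,0,1],[0,0,0,0,1],[0,0,0,0,1],[0,0,-30,0,1],[0,0,-80,0,1],[0,0,-130,0,1],[-40,0,-135,0,1],[-80,0,-135,0,1],[-95,0,-135,0,1],[-95,0,-135,0,1],[-95,0,-135,0,1],[-95,0,-135,0,1]]]'
python3 - <<'E'
from h import *
c=snap('wrist','w3'); print(proj_circle(c,[.6491,.1397,.138],.0235),shift([.455,.1046,.1]))
E
```

```text
time: 8.15
ee_pos: [0.5554, 0.1401, 0.2399]
eef_rot: [1.0, -0.001, -0.0, -0.0]
ft_force: [0.1, -0.7, -0.6]
width: 0.0873
grip_force: 0.0
[228.8  45.3 285.2 105. ] (array([-100.1,   35.8,  139.9]), np.float64(-0.08))
```

View pics/w3.png

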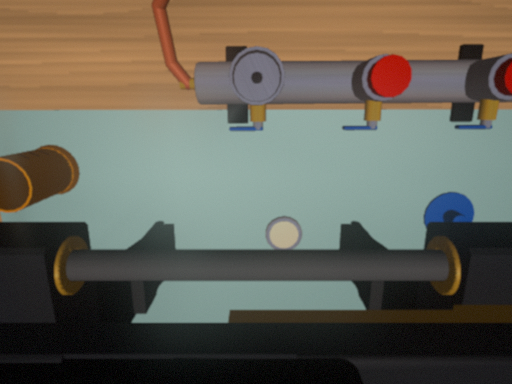

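The base stands in the port: its rim is centred at about (257,76), level and concentric. The support is at (284,233). Moving over the support.

```bash
python3 -m crank '[[[-40,14,10,0,1],[-80,28,30,0,1],[-100,36,60,0,1],[-100,36,70,0,1],[-100,36,70,0,1],[-100,36,70,0,1],[-100,36,70,0,1]]]'
python3 - <<'E'
from h import *
c=snap('wrist','w4'); h=cv2.cvtColor(c['image'],cv2.COLOR_RGB2HSV).astype(int)
g=pix(c,[.455,.1046,.012]);print(r.read_state()['ee_pos'],g)
m=(abs(h[:,:,0]-81)>10); m[215:]=0
k,b=rim(c,g,0,0,m); print(b,cv2.fitEllipse(k),cv2.contourArea(k))
mp=(h[:,:,0]<40)&(h[:,:,1]>25)&(h[:,:,2]>150); mp[215:]=0
k2,b2=rim(c,g,0,0,mp); print(b2,cv2.fitEllipse(k2))
for e in (k,k2):
  u=cv2.fitEllipse(e)[0]; w=world(c,u,.012); print(w,proj_circle(c,w,.025),proj_circle(c,w-[0,0,.005],.025),shift([*w[:2],.002]))
E
```

```text
time: 8.9
ee_pos: [0.4558, 0.1053, 0.1712]
eef_rot: [1.0, -0.0, 0.001, -0.001]
ft_force: [0.0, -0.2, -0.6]
width: 0.0869
grip_force: 0.0
[0.45561096 0.10525182 0.17110402] [257.55121231 173.85992468]
(236, 149, 281, 194) ((257.9234313964844, 171.25953674316406), (43.172584533691406, 43.70524597167969), 82.88845825195312) 1479.5
(241, 155, 276, 190) ((258.02142333984375, 171.89659118652344), (33.77721405029297, 34.35921859741211), 92.88414001464844)
[0.45783618 0.10420466 0.012     ] [234.6 147.9 281.3 193.8] [234.9 147.3 280.9 192.6] (array([  2. ,   1.2, 169.1]), np.float64(-0.01))
[0.45714261 0.10409873 0.012     ] [234.7 148.5 281.3 194.4] [235.  148.  281.  193.2] (array([  1.3,   1.3, 169.1]), np.float64(-0.01))
```

```bash
python3 -m crank '[[[1.5,1.2,45,0,1],[1.5,1.2,90,0,1],[1.5,1.2,130,0,1],[1.5,1.2,155,0,1],[1.5,1.2,166,0,1],[1.5,1.2,168.5,0,1],[1.5,1.2,168.5,0,1],[1.5,1.2,168.5,0,1],[1.5,1.2,168.5,0,-1],[1.5,1.2,168.5,0,-1],[1.5,1.2,168.5,0,-1],[1.5,1.2,168.5,0,-1],[1.5,1.2,168.5,0,-1],[1.5,1.2,168.5,0,-1],[1.5,1.2,168.5,0,-1]]]' 25
```

```text
time: 10.45
ee_pos: [0.4559, 0.1033, 0.0017]
eef_rot: [1.0, -0.0, -0.0, 0.0]
ft_force: [0.5, 0.5, -0.5]
width: 0.0387
grip_force: 0.0
```

```bash
python3 -m crank '[[[0,0,0,0,-1]]]'
python3 - <<'E'
from h import *
c=snap('wrist','w5')
s=snap('scene','s5'); u=pix(s,[.456,.104,.01]).astype(int); print(u)
x,y=u; cv2.imwrite('pics/s5c.png',cv2.resize(s['image'][y-50:y+40,x-60:x+60,::-1],None,fx=6,fy=6,interpolation=cv2.INTER_CUBIC))
E
```

```text
time: 10.55
ee_pos: [0.4559, 0.1033, 0.0017]
eef_rot: [1.0, -0.0, -0.0, 0.0]
ft_force: [0.6, 0.5, 0.3]
width: 0.031
grip_force: 0.0
[263 194]
```

View pics/w5.png

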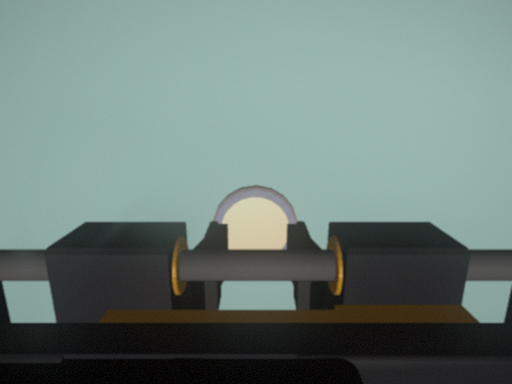

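View pics/s5c.png

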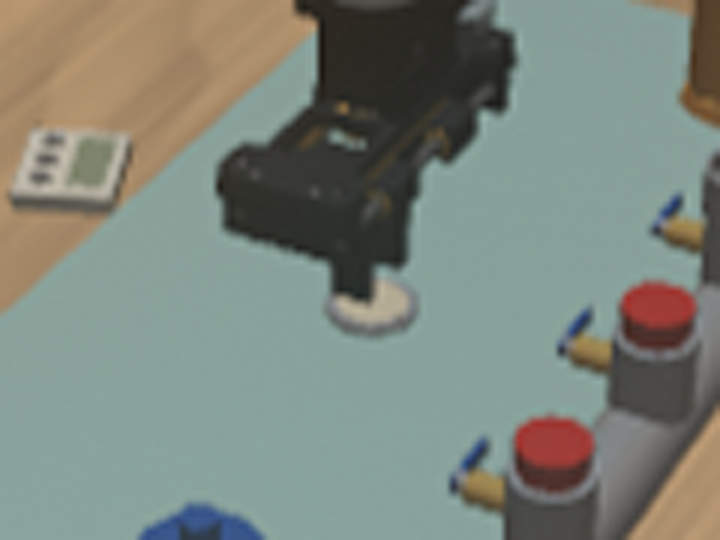

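Run:
```python
from h import *
c=r.camera('wrist'); h=cv2.cvtColor(c['image'],cv2.COLOR_RGB2HSV).astype(int)
s=r.read_state(); print(s['ee_pos'],s['width'],s['ft_force'])
for x in (.456,.460,.465,.470,.475,.48): print(x,proj_circle(c,[x,.1035,.012],.025))
m=(abs(h[:,:,0]-81)>10)&(h[:,:,2]>80); m[240:]=0
k,b=rim(c,(256,215),0,0,m); print(b)
print('tip px',pix(c,s['ee_pos']))
```

```text
[0.45594048 0.10329529 0.00171579] 0.01913524406270658 [-0.35042014  0.65034988 -0.03069437]
0.456 [212.5 188.7 299.4 270.2]
0.46 [212.3 181.7 299.6 264.1]
0.465 [212.  172.8 299.9 256.3]
0.47 [211.7 163.8 300.2 248.5]
0.475 [211.3 154.6 300.5 240.5]
0.48 [211.  145.4 300.8 232.4]
(213, 186, 298, 240)
tip px [256.34058718 224.70657667]
```

```bash
python3 -m crank '[[[0,0,0,0,-1],[0,0,0,0,-1]]]'
python3 - <<'E'
from h import *
s=snap('scene','s6'); st=r.read_state(); print(st['width'],st['grip_force'])
u=pix(s,[.456,.104,.01]).astype(int); x,y=u[0]-60,u[1]-50
w=st['width']/2
for z in (0,.002,.012,.02,.03):
  for yy in (-w,-w-.015): print(z,round(yy,3),((pix(s,[.456,.1035+yy,z])-[x,y])*6).round())
cv2.imwrite('pics/s6c.png',cv2.resize(s['image'][y+30:y+70,x+45-60+50:x+45+50,::-1],None,fx=12,fy=12,interpolation=cv2.INTER_CUBIC))
print('crop origin in px', x+35,y+30)
for p in ([.456,.1035-w,.002],[.456,.1035-w-.015,.002],[.456,.1035-w,.012],[.456,.1035-w-.015,.012]): print(((pix(s,p)-[x+35,y+30])*12).round())
E
```

```text
time: 10.9
ee_pos: [0.456, 0.1033, 0.0017]
eef_rot: [1.0, -0.0, 0.0, 0.0]
ft_force: [0.1, 0.1, 0.9]
width: 0.0044
grip_force: 0.0
0.003016152258152104 0.0
0 -0.002 [363. 319.]
0 -0.017 [350. 334.]
0.002 -0.002 [363. 316.]
0.002 -0.017 [350. 331.]
0.012 -0.002 [363. 301.]
0.012 -0.017 [350. 316.]
0.02 -0.002 [363. 289.]
0.02 -0.017 [350. 304.]
0.03 -0.002 [363. 274.]
0.03 -0.017 [350. 288.]
crop origin in px 238 174
[306. 273.]
[279. 302.]
[306. 243.]
[280. 271.]
```

View pics/s6c.png

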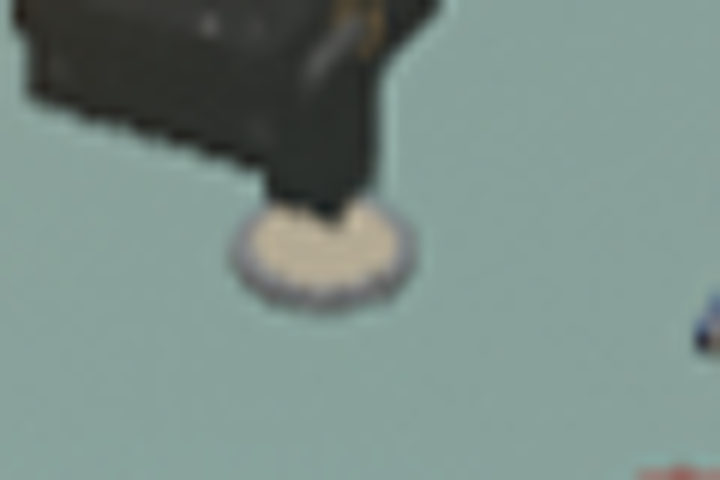

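Run:
```python
from h import *
s=r.camera('scene')
o=np.array([238,174])
print('disc',world(s,o+np.array([322,243])/12-.5,.012))
for z in (.002,.012,.022,.032):
  print(z,[((pix(s,[x,.1033+y,z])-o+.5)*12).round().tolist() for x,y in((.4655,-.002),(.4655,-.017),(.4465,-.017),(.4655,.017))])
```

```text
disc [0.45707818 0.10550182 0.012     ]
0.002 [[342.0, 290.0], [315.0, 319.0], [253.0, 299.0], [375.0, 254.0]]
0.012 [[342.0, 260.0], [316.0, 289.0], [253.0, 269.0], [375.0, 224.0]]
0.022 [[343.0, 230.0], [316.0, 259.0], [253.0, 238.0], [376.0, 194.0]]
0.032 [[343.0, 199.0], [316.0, 228.0], [253.0, 208.0], [376.0, 163.0]]
```

The support is still in place at (0.457,0.105). The fingers closed above it, and in this view their visible ends sit about 20 mm higher than the reported TCP. I'll reopen and probe down with force checks.

```bash
python3 -m crank '[[[0,0,0,0,1],[0,0,0,0,1],[0,0,0,0,1],[0,0,0,0,1],[0,0,0,0,1],[0,0,0,0,1],[0,0,0,0,1],[0,0,0,0,1],[0,0,0,0,1],[0,0,2,0,1],[0,0,4,0,1],[0,0,4,0,1]]]'; python3 -m crank '[[[0,0,1,0,1],[0,0,2,0,1],[0,0,3,0,1],[0,0,4,0,1],[0,0,4,0,1]]]'
```

```text
time: 12.2
ee_pos: [0.4557, 0.1032, -0.0026]
eef_rot: [1.0, -0.0, -0.0, 0.0]
ft_force: [-0.6, 0.2, 0.4]
width: 0.0852
grip_force: 0.0
time: 12.7
ee_pos: [0.4559, 0.1033, -0.0064]
eef_rot: [1.0, -0.0, -0.0, 0.0]
ft_force: [-0.1, 0.0, -0.7]
width: 0.0867
grip_force: 0.0
```

No contact at a reported z of -6 mm, so the real fingertips are above the reported TCP. Continuing down.

```bash
python3 -m crank '[[[0,0,1,0,1],[0,0,2,0,1],[0,0,3,0,1],[0,0,4,0,1],[0,0,4,0,1]]]' | sed -n '2p;4p'; python3 -m crank '[[[0,0,1,0,1],[0,0,2,0,1],[0,0,3,0,1],[0,0,3,0,1]]]'| sed -n '2p;4p'
python3 - <<'E'
from h import *
s=snap('scene','s7'); o=pix(s,[.456,.104,.01]).astype(int)-[25,30]; x,y=o
cv2.imwrite('pics/s7c.png',cv2.resize(s['image'][y:y+45,x:x+55,::-1],None,fx=12,fy=12,interpolation=cv2.INTER_CUBIC))
for z in (.0,.01,.02,.03):
  print(z,[((pix(s,[.456+a,.1033+b,z])-o+.5)*12).round().tolist() for a,b in((.0095,-.0435),(.0095,-.0585),(.0095,.0435),(.0095,.0585))])
E
```

```text
ee_pos: [0.4559, 0.1032, -0.0104]
ft_force: [0.9, -0.2, -0.4]
ee_pos: [0.4558, 0.1032, -0.0134]
ft_force: [-0.5, 0.4, 0.7]
0.0 [[268.0, 498.0], [240.0, 528.0], [420.0, 330.0], [445.0, 303.0]]
0.01 [[268.0, 468.0], [240.0, 498.0], [420.0, 300.0], [445.0, 273.0]]
0.02 [[268.0, 437.0], [240.0, 467.0], [421.0, 270.0], [446.0, 243.0]]
0.03 [[268.0, 406.0], [240.0, 436.0], [422.0, 240.0], [447.0, 213.0]]
```

View pics/s7c.png

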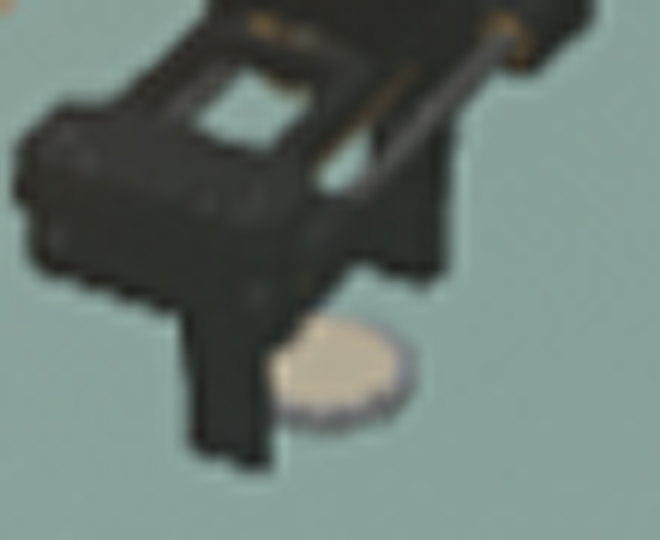

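The near fingertip's inner corner is at (268,468) in the crop, which puts it about 10 mm above the bench. The real tip is therefore roughly 23 mm behind the reported TCP. Lowering about 8 mm more with force checks.

```bash
python3 -m crank '[[[0,0,2,0,1],[0,0,4,0,1],[0,0,4,0,1]]]' | sed -n '2p;4p'; python3 -m crank '[[[0,0,1,0,1],[0,0,2,0,1],[0,0,2,0,1]]]'| sed -n '2p;4p'; python3 -m crank '[[[0,0,1,0,1],[0,0,1,0,1]]]'| sed -n '2p;4p'
```

```text
ee_pos: [0.4557, 0.1032, -0.0176]
ft_force: [0.1, 0.8, -0.0]
ee_pos: [0.4559, 0.1033, -0.0194]
ft_force: [-0.4, -0.2, -0.1]
ee_pos: [0.4559, 0.1033, -0.0204]
ft_force: [-0.3, -0.1, -0.0]
```

```bash
python3 -m crank '[[[1,0,0,0,-1],[1,0,0,0,-1],[1,0,0,0,-1],[1,0,0,0,-1],[1,0,0,0,-1],[1,0,0,0,-1],[1,0,0,0,-1],[1,0,0,0,-1]]]' 25
```

```text
time: 15.25
ee_pos: [0.457, 0.1034, -0.0203]
eef_rot: [1.0, -0.0, 0.0, 0.0]
ft_force: [-1.1, -0.8, 0.4]
width: 0.0479
grip_force: 25.0
```

```bash
python3 -m crank '[[[0,0,-20,0,-1],[0,0,-60,0,-1],[0,0,-110,0,-1],[0,0,-160,0,-1],[0,0,-210,0,-1],[0,0,-255,0,-1],[30,-12,-265,0,-1],[65,-24,-265,0,-1],[95,-36,-265,0,-1],[98,-36,-265,0,-1],[98,-36,-265,0,-1],[98,-36,-265,0,-1],[98,-36,-265,0,-1],[98,-36,-265,0,-1]]]'
python3 - <<'E'
from h import *
c=snap('wrist','w8'); s=r.read_state()['ee_pos']; v=cv2.cvtColor(c['image'],cv2.COLOR_RGB2HSV)[:,:,2]
w=np.array([.6494,.1402,.138]); u=pix(c,w-[0,0,.014]); print('base hole pred',u,'held flange pred',proj_circle(c,[*s[:2],s[2]+.0323],.025), proj_circle(c,w,.0235))
m=np.zeros_like(v); x,y=u.astype(int); m[y-14:y+14,x-14:x+14]=(v[y-14:y+14,x-14:x+14]<100)*255
k=max(cv2.findContours(m,cv2.RETR_EXTERNAL,cv2.CHAIN_APPROX_NONE)[0],key=cv2.contourArea); print(cv2.fitEllipse(k),world(c,cv2.fitEllipse(k)[0],.124))
E
```

```text
time: 16.65
ee_pos: [0.5546, 0.1388, 0.2452]
eef_rot: [1.0, -0.001, 0.0, 0.0]
ft_force: [0.0, -0.5, -1.0]
width: 0.0478
grip_force: 25.0
base hole pred [254.88604346  76.60708747] held flange pred [207.3 199.4 305.2 290.1] [227.1  45.2 282.5 103.9]
((254.88710021972656, 77.0), (10.039336204528809, 10.330467224121094), 0.0) [0.64906943 0.1401997  0.124     ]
```

View pics/w8.png

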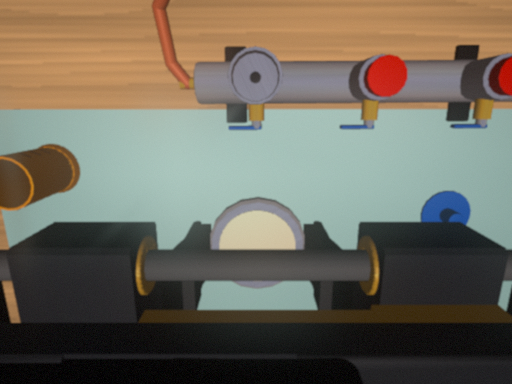

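```bash
python3 -m crank '[[[40,-1.4,0,0,-1],[75,-1.4,0,0,-1],[90,-1.4,10,0,-1],[94,-1.4,45,0,-1],[94,-1.4,80,0,-1],[94,-1.4,105,0,-1],[94,-1.4,115,0,-1],[94,-1.4,115,0,-1],[94,-1.4,120,0,-1],[94,-1.4,125,0,-1],[94,-1.4,129,0,-1],[94,-1.4,132,0,-1],[94,-1.4,133,0,-1],[94,-1.4,133,0,-1]]]'; python3 -m crank '[[[0,0,1,0,-1],[0,0,1,0,-1]]]'
```

```text
time: 18.1
ee_pos: [0.649, 0.1405, 0.1117]
eef_rot: [1.0, -0.0, -0.0, 0.0]
ft_force: [-0.1, -0.1, -1.4]
width: 0.048
grip_force: 25.0
time: 18.3
ee_pos: [0.6491, 0.1406, 0.1109]
eef_rot: [1.0, -0.0, 0.0, 0.0]
ft_force: [-0.0, -0.8, -0.9]
width: 0.0481
grip_force: 25.0
```

```bash
python3 -m crank '[[[0,0,0.5,0,-1],[0,0,1,0,-1],[0,0,1,0,-1]]]'
```

```text
time: 18.6
ee_pos: [0.6492, 0.1406, 0.1107]
eef_rot: [1.0, -0.0, 0.0, 0.0]
ft_force: [-2.3, -0.6, 6.4]
width: 0.048
grip_force: 25.0
```

```bash
python3 -m crank '[[[0,0,0,0,-0.2],[0,0,0,0,0.3],[0,0,0,0,1],[0,0,0,0,1],[0,0,0,0,1],[0,0,0,0,1],[0,0,-30,0,1],[0,0,-80,0,1],[0,0,-130,0,1],[-40,0,-135,0,1],[-80,0,-135,0,1],[-95,0,-135,0,1],[-95,0,-135,0,1],[-95,0,-135,0,1],[-95,0,-135,0,1]]]'
python3 - <<'E'
from h import *
c=snap('wrist','w9'); h=cv2.cvtColor(c['image'],cv2.COLOR_RGB2HSV).astype(int)
m=(h[:,:,0]<40)&(h[:,:,1]>20)&(h[:,:,2]>140); m[105:]=0
u=pix(c,[.649,.14,.143]); print(u,proj_circle(c,[.649,.14,.143],.025))
x,y=u.astype(int); mm=np.zeros(m.shape,bool); mm[y-26:y+26,x-26:x+26]=m[y-26:y+26,x-26:x+26]
k,b=rim(c,u,0,0,mm); e=cv2.fitEllipse(k); print(b,e,world(c,e[0],.143))
print(shift([.542,.4044,.2]))
E
```

```text
time: 20.1
ee_pos: [0.5549, 0.1403, 0.2445]
eef_rot: [1.0, -0.001, -0.0, -0.0]
ft_force: [-0.6, 0.3, 0.5]
width: 0.0869
grip_force: 0.0
[256.83580169  75.26103786] [226.8  42.7 286.9 106.3]
(233, 50, 281, 100) ((256.3114318847656, 74.31369018554688), (46.13469314575195, 48.6776008605957), 179.6560821533203) [0.64974411 0.14043448 0.143     ]
(array([ -13.1, -263.9,   44.5]), np.float64(-0.07))
```

View pics/w9.png

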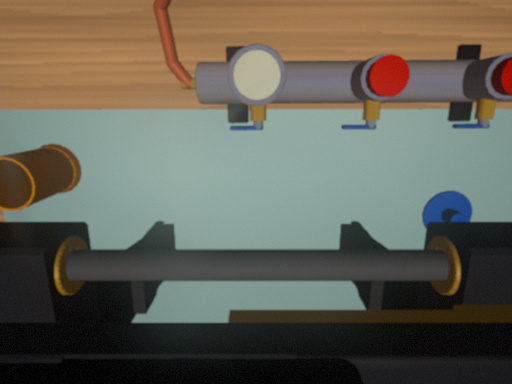

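The support is seated, its pale face centred at (256,74), level on the base. Going over to look at the funnel.

```bash
python3 -m crank '[[[-10,-40,0,0,1],[-15,-85,0,0,1],[-20,-130,0,0,1],[-25,-175,0,0,1],[-30,-220,0,0,1],[-35,-255,0,0,1],[-35,-264,0,0,1],[-35,-264,0,0,1],[-35,-264,0,0,1],[-35,-264,0,0,1],[-35,-264,0,0,1]]]'
python3 - <<'E'
from h import *
c=snap('wrist','w10'); print(pix(c,[.542,.4044,.09]),proj_circle(c,[.542,.4044,.09],.03),r.read_state()['ee_pos'])
E
```

```text
time: 21.25
ee_pos: [0.5202, 0.4031, 0.2449]
eef_rot: [1.0, -0.002, 0.0, 0.0]
ft_force: [0.6, 0.1, 0.7]
width: 0.0871
grip_force: 0.0
[255.28221039 153.30394669] [226.5 124.  284.  181.3] [0.5199942  0.40336358 0.24493513]
```

View pics/w10.png

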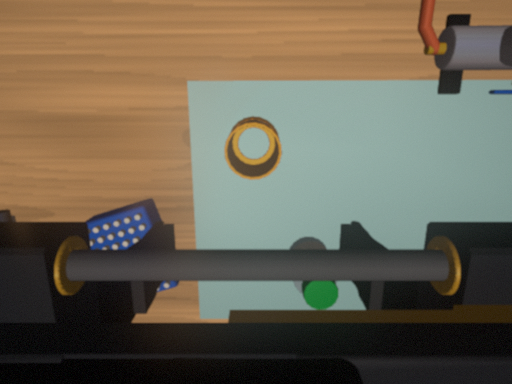

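The funnel's rim is centred at about (253,151). The bottle cap at (321,292) is well clear of the descent.

Run:
```python
from h import *
c=r.camera('wrist'); h=cv2.cvtColor(c['image'],cv2.COLOR_RGB2HSV).astype(int)
m=(abs(h[:,:,0]-81)>15)&(h[:,:,1]>50); m[:100]=0;m[200:]=0;m[:,:200]=0;m[:,300:]=0
k,b=rim(c,(253,170),0,0,m); print(b)
u=((b[0]+b[2])/2,b[3]-28.7); w=world(c,u,.09); print(u,w,proj_circle(c,w,.03),shift([*w[:2],0]))
```

```text
(224, 117, 282, 180)
(253.0, 151.3) [0.54389305 0.40705345 0.09      ] [224.2 121.9 281.8 179.4] (array([ 24. ,  -3.5, 245. ]), np.float64(-0.13))
```

```bash
python3 -m crank '[[[15,-3.5,0,0,1],[24,-3.5,0,0,1],[24,-3.5,0,0,1],[24,-3.5,40,0,1],[24,-3.5,85,0,1],[24,-3.5,130,0,1],[24,-3.5,170,0,1],[24,-3.5,205,0,1],[24,-3.5,215,0,1],[24,-3.5,219,0,1],[24,-3.5,219,0,1],[24,-3.5,219,0,1]]]'; python3 -m crank '[[[0,0,0,0,-1],[0,0,0,0,-1],[0,0,0,0,-1],[0,0,0,0,-1],[0,0,0,0,-1],[0,0,0,0,-1],[0,0,0,0,-1]]]' 20
```

```text
time: 22.55
ee_pos: [0.544, 0.4091, 0.0279]
eef_rot: [1.0, -0.0, 0.001, -0.001]
ft_force: [0.6, 0.2, 0.5]
width: 0.0867
grip_force: 0.0
time: 23.25
ee_pos: [0.5432, 0.4082, 0.0258]
eef_rot: [1.0, -0.0, 0.0, -0.0]
ft_force: [0.0, 0.3, 2.1]
width: 0.0591
grip_force: 20.0
```

```bash
python3 -m crank '[[[0,0,-20,0,-1],[0,0,-60,0,-1],[0,0,-105,0,-1],[0,0,-150,0,-1],[0,0,-195,0,-1],[0,10,-235,0,-1],[0,45,-250,0,-1],[3,90,-250,0,-1],[6,135,-250,0,-1],[9,180,-250,0,-1],[12,225,-250,0,-1],[12,255,-250,0,-1],[12,268,-250,0,-1],[12,268,-250,0,-1],[12,268,-250,0,-1],[12,268,-250,0,-1],[12,268,-250,0,-1]]]'
python3 - <<'E'
from h import *
c=snap('wrist','w11'); s=r.read_state()['ee_pos']; print(s,'held rim pred',proj_circle(c,[*s[:2],s[2]+.0642],.03))
h=cv2.cvtColor(c['image'],cv2.COLOR_RGB2HSV).astype(int)
m=(h[:,:,0]<40)&(h[:,:,1]>20)&(h[:,:,2]>140)
u=pix(c,[.6497,.1404,.143]); x,y=u.astype(int); print(u); mm=np.zeros(m.shape,bool); a=max(y-26,0); mm[a:y+26,x-26:x+26]=m[a:y+26,x-26:x+26]
k,b=rim(c,u,0,0,mm); e=cv2.fitEllipse(k); print(b,e,world(c,e[0],.143))
E
```

```text
time: 24.95
ee_pos: [0.5546, 0.142, 0.2757]
eef_rot: [1.0, 0.001, -0.0, -0.0]
ft_force: [0.9, 0.2, -0.5]
width: 0.0588
grip_force: 20.0
[0.55473231 0.141611   0.27566709] held rim pred [184.8 209.5 328.9 339.5]
[258.67224094  77.19215808]
(232, 51, 284, 100) ((259.7318420410156, 74.05585479736328), (43.079246520996094, 53.865291595458984), 43.89046859741211) [0.65243281 0.13943724 0.143     ]
```

View pics/w11.png

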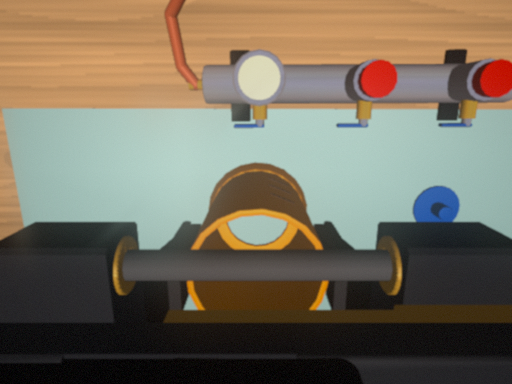

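```bash
python3 -m crank '[[[40,0.8,0,0,-1],[75,0.8,0,0,-1],[92,0.8,10,0,-1],[94.8,0.8,40,0,-1],[94.8,0.8,70,0,-1],[94.8,0.8,90,0,-1],[94.8,0.8,97,0,-1],[94.8,0.8,97,0,-1],[94.8,0.8,97,0,-1],[94.8,0.8,102,0,-1],[94.8,0.8,106,0,-1],[94.8,0.8,110,0,-1],[94.8,0.8,113,0,-1],[94.8,0.8,115.5,0,-1],[94.8,0.8,115.5,0,-1]]]'; python3 -m crank '[[[0,0,0.5,0,-1],[0,0,1,0,-1],[0,0,1,0,-1]]]'
```

```text
time: 26.5
ee_pos: [0.6496, 0.1391, 0.1598]
eef_rot: [1.0, -0.0, -0.0, 0.0]
ft_force: [0.6, -0.9, -1.3]
width: 0.0589
grip_force: 20.0
time: 26.8
ee_pos: [0.6498, 0.1393, 0.1593]
eef_rot: [1.0, -0.0, 0.0, 0.0]
ft_force: [0.6, -0.2, -0.9]
width: 0.0589
grip_force: 20.0
```

```bash
python3 -m crank '[[[0,0,0.5,0,-1],[0,0,1,0,-1],[0,0,1,0,-1]]]';python3 -m crank '[[[0,0,0.5,0,-1],[0,0,0.5,0,-1]]]'
```

```text
time: 27.1
ee_pos: [0.6497, 0.1393, 0.1581]
eef_rot: [1.0, -0.0, -0.0, 0.0]
ft_force: [-0.2, -0.8, -0.7]
width: 0.0592
grip_force: 20.0
time: 27.3
ee_pos: [0.6498, 0.1393, 0.158]
eef_rot: [1.0, -0.0, 0.0, 0.0]
ft_force: [-0.9, -0.4, 1.0]
width: 0.0587
grip_force: 20.0
```

```bash
python3 -m crank '[[[0,0,0.5,0,-1],[0,0,1,0,-1],[0,0,1,0,-1]]]'
```

```text
time: 27.6
ee_pos: [0.6501, 0.1393, 0.1579]
eef_rot: [1.0, -0.0, 0.001, -0.0]
ft_force: [-1.9, -0.8, 7.3]
width: 0.059
grip_force: 20.0
```

Contact at the expected height. Releasing, then backing off to check.

```bash
python3 -m crank '[[[0,0,0,0,0.2],[0,0,0,0,0.6],[0,0,0,0,1],[0,0,0,0,1],[0,0,0,0,1],[0,0,0,0,1],[0,0,-30,0,1],[0,0,-75,0,1],[0,0,-110,0,1],[-40,0,-120,0,1],[-80,0,-120,0,1],[-105,0,-120,0,1],[-115,0,-120,0,1],[-115,0,-120,0,1],[-115,0,-120,0,1],[-115,0,-120,0,1]]]'
python3 - <<'E'
from h import *
c=snap('wrist','w12'); s=r.read_state()['ee_pos']; print(s)
h=cv2.cvtColor(c['image'],cv2.COLOR_RGB2HSV).astype(int)
m=(h[:,:,0]<25)&(h[:,:,1]>120)
p=proj_circle(c,[.6497,.1404,.223],.03); print(p,pix(c,[.4817,-.1177,.012]),shift([.4817,-.1177,.2]))
print([i for i in range(200,320) if m[60:,:][:1,i].any()][:1], )
sc=snap('scene','s12'); x,y=pix(sc,[.65,.14,.16]).astype(int)
a=cv2.resize(sc['image'][max(0,y-60):y+60,x-75:x+75,::-1],(600,480),interpolation=cv2.INTER_CUBIC)
cv2.imwrite('pics/s12c.png',cv2.resize(np.hstack([a,cv2.resize(c['image'][:200,150:400,::-1],(600,480))]),(800,320)))
E
```

```text
time: 29.2
ee_pos: [0.5357, 0.1391, 0.2763]
eef_rot: [1.0, -0.001, -0.0, -0.0]
ft_force: [-0.2, -0.9, -0.1]
width: 0.0871
grip_force: 0.0
[0.53557862 0.13921229 0.27626127]
[209.9 -12.3 298.9  84.4] [437.62150065 195.51321879] (array([-53.5, 257. ,  76.1]), np.float64(-0.06))
[220]
```

View pics/s12c.png

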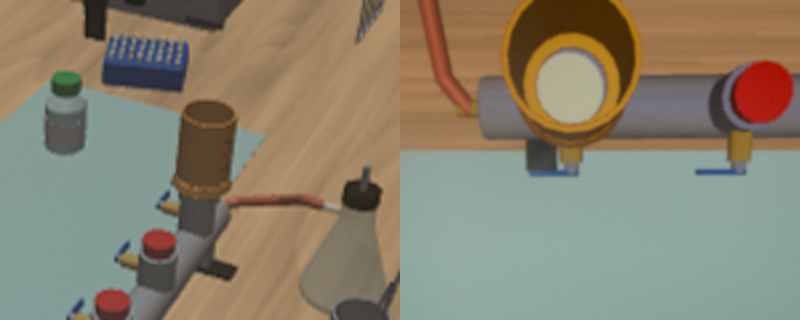

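The funnel stands upright on the stack, with the support visible and concentric through its bore. Fetching the lid.

```bash
python3 -m crank '[[[-10,40,10,0,1],[-20,85,20,0,1],[-30,130,40,0,1],[-40,175,60,0,1],[-50,220,76,0,1],[-54,250,76,0,1],[-54,257,76,0,1],[-54,257,76,0,1],[-54,257,76,0,1],[-54,257,76,0,1]]]'
python3 - <<'E'
from h import *
c=snap('wrist','w13'); h=cv2.cvtColor(c['image'],cv2.COLOR_RGB2HSV).astype(int)
g=pix(c,[.4817,-.1177,.012]); print(g,r.read_state()['ee_pos'])
m=(abs(h[:,:,0]-112)<12)&(h[:,:,1]>140); m[222:]=0
k,b=rim(c,g,0,0,m); e=cv2.fitEllipse(k); w=world(c,((b[0]+b[2])/2,(b[1]+b[3])/2),.012); print(b,e,w,proj_circle(c,w,.033),pix(c,w+[0,0,.024]),shift([*w[:2],0]))
E
```

```text
time: 30.3
ee_pos: [0.4812, -0.1159, 0.2009]
eef_rot: [1.0, 0.001, 0.0, -0.0]
ft_force: [0.4, -0.1, 0.1]
width: 0.0866
grip_force: 0.0
[258.2509934  167.50768635] [ 0.48106672 -0.11613771  0.20091972]
(230, 139, 284, 193) ((256.407470703125, 165.58145141601562), (53.16786575317383, 53.416099548339844), 84.24946594238281) [ 0.48346493 -0.11624594  0.012     ] [228.5 137.2 285.5 193.5] [256.9908276  169.88828733] (array([2.300e+00, 1.000e-01, 2.009e+02]), np.float64(0.1))
```

View pics/w13.png

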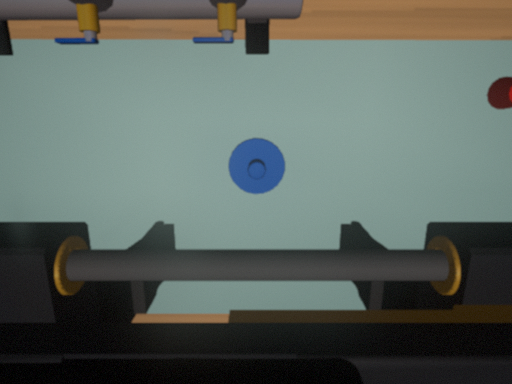

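The lid's disc is centred at (257,166) and its knob at (257,170), as predicted. Lowering onto the knob.

```bash
python3 -m crank '[[[2.2,0.1,45,0,1],[2.2,0.1,90,0,1],[2.2,0.1,135,0,1],[2.2,0.1,170,0,1],[2.2,0.1,195,0,0.5],[2.2,0.1,205,0,0],[2.2,0.1,205,0,0],[2.2,0.1,205,0,0]]]'; python3 -m crank '[[[0,0,0,0,-1],[0,0,0,0,-1],[0,0,0,0,-1],[0,0,0,0,-1],[0,0,0,0,-1],[0,0,0,0,-1],[0,0,0,0,-1],[0,0,0,0,-1]]]' 20
```

```text
time: 31.15
ee_pos: [0.4838, -0.1176, -0.003]
eef_rot: [1.0, -0.0, 0.001, 0.0]
ft_force: [0.7, 0.7, 0.2]
width: 0.0627
grip_force: 0.0
time: 31.95
ee_pos: [0.4828, -0.1177, -0.0042]
eef_rot: [1.0, -0.0, 0.0, 0.0]
ft_force: [-1.0, -0.1, 2.2]
width: 0.0188
grip_force: 20.0
```

```bash
python3 -m crank '[[[0,0,-20,0,-1],[0,0,-60,0,-1],[0,0,-105,0,-1],[0,0,-150,0,-1],[0,0,-195,0,-1],[0,0,-240,0,-1],[5,-15,-280,0,-1],[10,-50,-294,0,-1],[20,-95,-294,0,-1],[30,-140,-294,0,-1],[40,-185,-294,0,-1],[50,-230,-294,0,-1],[52,-250,-294,0,-1],[52,-257,-294,0,-1],[52,-257,-294,0,-1],[52,-257,-294,0,-1],[52,-257,-294,0,-1],[52,-257,-294,0,-1]]]'
python3 - <<'E'
from h import *
c=snap('wrist','w14'); s=r.read_state()['ee_pos']; print(s,'rim pred',proj_circle(c,[.6497,.139,.223],.03),'disc pred',proj_circle(c,[*s[:2],s[2]+.0162],.033),'knob',pix(c,[*s[:2],s[2]+.0402]))
h=cv2.cvtColor(c['image'],cv2.COLOR_RGB2HSV).astype(int)
m=(h[:,:,0]<25)&(h[:,:,1]>150); 
for y in range(5,80,15): 
  i=np.where(m[y,190:330])[0]+190; print(y,i.min(),i.max())
col=np.where(m[:110,257])[0]; print(col)
E
```

```text
time: 33.75
ee_pos: [0.5352, 0.1378, 0.2898]
eef_rot: [1.0, -0.001, 0.0, 0.0]
ft_force: [-0.1, 0.1, -0.5]
width: 0.019
grip_force: 20.0
[0.53514049 0.13810491 0.28982433] rim pred [212.4  -6.3 296.4  84.9] disc pred [196.6 177.  315.  287.7] knob [255.69585139 253.50512454]
5 226 283
20 216 293
35 213 296
50 215 294
65 190 287
[ 0  1  2  3  4  5  6  7  8  9 10 11 12 13 14 15 16 17 18 19 20 21 22 23
 24 25 26 27 28 29 30 31 79 80 81 82 83 88 89 90 92 93 94 95 96 97 98 99]
```

View pics/w14.png

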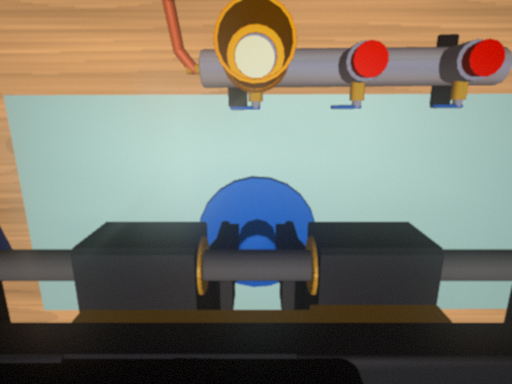

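The funnel rim is centred at about (254.7,39) and the held lid at about (257.5,232). Moving the lid over and lowering it.

```bash
python3 -m crank '[[[40,-1.6,0,0,-1],[80,-1.6,0,0,-1],[108,-1.6,0,0,-1],[115,-1.6,10,0,-1],[115,-1.6,35,0,-1],[115,-1.6,55,0,-1],[115,-1.6,65,0,-1],[115,-1.6,65,0,-1],[115,-1.6,65,0,-1],[115,-1.6,69,0,-1],[115,-1.6,73,0,-1],[115,-1.6,76,0,-1],[115,-1.6,78,0,-1],[115,-1.6,78,0,-1]]]'; python3 -m crank '[[[0,0,0.5,0,-1],[0,0,1,0,-1],[0,0,1,0,-1]]]'
```

```text
time: 35.2
ee_pos: [0.6498, 0.1407, 0.2114]
eef_rot: [1.0, -0.0, -0.0, 0.0]
ft_force: [-0.3, -0.0, -1.0]
width: 0.019
grip_force: 20.0
time: 35.5
ee_pos: [0.6501, 0.1409, 0.211]
eef_rot: [1.0, -0.0, 0.0, -0.0]
ft_force: [0.3, 0.3, 0.8]
width: 0.019
grip_force: 20.0
```

```bash
python3 -m crank '[[[0,0,0.5,0,-1],[0,0,1,0,-1],[0,0,1,0,-1]]]'
```

```text
time: 35.8
ee_pos: [0.6504, 0.1409, 0.2109]
eef_rot: [1.0, -0.0, 0.001, -0.0]
ft_force: [-1.4, 0.9, 5.9]
width: 0.0191
grip_force: 20.0
```

```bash
python3 -m crank '[[[0,0,0,0,-0.4],[0,0,0,0,0],[0,0,0,0,0.2],[0,0,0,0,0.2],[0,0,0,0,0.2],[0,0,-30,0,0.2],[0,0,-70,0,1],[-40,0,-90,0,1],[-80,0,-90,0,1],[-120,0,-90,0,1],[-120,0,-90,0,1],[-120,0,-90,0,1],[-120,0,-90,0,1]]]'
python3 - <<'E'
from h import *
c=snap('wrist','w15'); print(proj_circle(c,[.6502,.1395,.227],.033),pix(c,[.6502,.1395,.251]))
sc=snap('scene','s15'); x,y=pix(sc,[.65,.14,.2]).astype(int); print(x,y)
a=cv2.resize(sc['image'][max(0,y-60):y+60,x-75:x+75,::-1],(600,480),interpolation=cv2.INTER_CUBIC)
cv2.imwrite('pics/s15c.png',cv2.resize(np.hstack([a,cv2.resize(c['image'][:200,150:400,::-1],(600,480))]),(800,320)))
t=r.camera('top')
for n,lo,hi,z in(('bot',(45,120,60),(75,255,255),.105),('stop',(0,150,100),(8,255,255),.03)):
  for b in blobs(t['image'],lo,hi,20)[:5]: print(n,b[1],world(t,b[1][0],z).round(3))
E
```

```text
time: 37.1
ee_pos: [0.5307, 0.1404, 0.2998]
eef_rot: [1.0, -0.001, 0.0, -0.0]
ft_force: [0.7, 0.9, 0.2]
width: 0.0863
grip_force: 0.0
[212.2 -16.2 302.9  82.6] [257.63415612  27.37561827]
329 153
bot ((133.2737274169922, 239.99635314941406), 7.363583087921143) [0.385 0.331 0.105]
stop ((294.0, 145.0), 6.403224468231201) [ 0.676 -0.098  0.03 ]
stop ((251.0, 144.0), 6.403224468231201) [0.675 0.027 0.03 ]
stop ((393.125, 80.0), 6.206195831298828) [ 0.881 -0.388  0.03 ]
stop ((87.5, 79.0), 23.26487922668457) [0.861 0.522 0.03 ]
stop ((395.5, 185.3000030517578), 4.554218769073486) [ 0.565 -0.391  0.03 ]
```

View pics/s15c.png

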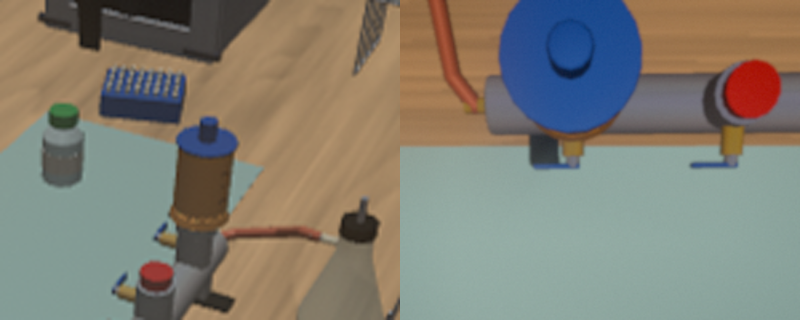

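The lid sits level on the funnel: its disc is centred at about (257,33) in the wrist frame, as predicted. The stack is upright, and the bottle and stopper are where they started. Handing in.

```bash
python3 -c "
from bench import r; print(r.close_job())"
```

```text
the job is handed in; nothing more can be done
None
```

The filter unit is built on the open port (base, support, funnel, lid), each part seated and let go in order; the bottle and spare stopper stayed put, and the job was handed in at about 37 s of the 120 s allowed, with no verdict returned.

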